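Lay out the finger-prick test mat

TASK

Lay out the dark teal mat for a finger-prick test: stand the brown bottle centred on the ring in front of the white blood meter, the green-topped lancet carton on the ring in front of the round-knobbed timer, the blue gel pot on the ring between those two, and the blue-capped white bottle on the ring directly behind the pot, between the two devices. Stack the purple-topped lancet carton squarely on top of the green-topped one. Everything ends upright and released, and the meter and timer, which may stand either way round, must stay where they are.

Things in the scene. Friction and masses are not known exactly. Their poses are not given: they have to be found in the camera images.
- layout_mat: fixed dark teal mat, 240 (x) x 340 (y) x 3 mm, with four white rings of 62 mm outer diameter. Origin at the centre of its underside; x away from the robot, y to the left; top at z = 3 mm. Ring centres (x, y) in mm: front left (-75, 110), front middle (-75, 0), front right (-75, -110), back middle (45, 0). The two devices stand at (45, 110) and (45, -110), behind the front outer rings
- blood_meter: white desk-top blood meter with a small dark display and a sloping front, 131 (x) x 100 (y) x 58 mm, loose, 0.5 kg, standing on the mat at its back left or back right (it may be either), square with the mat. Behind the mat, glove boxes and a tall bin organiser line the back of the worktop from about x = 0.73 m: keep the wrist clear. Origin at the centre of its underside, z up.
- timer: white square wind-up timer with a round grey knob with a red pointer on a black ring, 66 x 66 x 48 mm, loose, 0.25 kg, standing on the mat at the other back corner, square with the mat. Origin at the centre of its underside, z up.
- iodine_bottle: brown round bottle with a white cap, 49 mm diameter, 122 mm tall (body straight up to about 85 mm, where it can be gripped; about 0.2 kg), standing on the worktop. Origin at the centre of its underside, z up.
- bluecap_bottle: white round bottle with a blue cap and a blue band, 49 mm diameter, 134 mm tall (body straight up to about 95 mm, where it can be gripped; about 0.2 kg), standing on the worktop. Origin at the centre of its underside, z up.
- gel_pot: small round deep-blue pot with a white lid, 43 mm diameter, 60 mm tall (body straight up to about 36 mm: grip it at 20 to 32 mm; about 0.1 kg), standing on the worktop. Origin at the centre of its underside, z up.
- green_carton: small upright white carton with a green top and a green band below it, 31 (x) x 47 (y) x 72 mm, about 50 g, standing on the worktop turned by up to 30 degrees. Origin at the centre of its underside, z up.
- purple_carton: small upright white carton with a purple top and a purple band below it, 31 (x) x 47 (y) x 72 mm, about 50 g, standing on the worktop turned by up to 30 degrees. Origin at the centre of its underside, z up.
Mind the look-alikes: they are no part of the job. What is shaped like the purple_carton but pink is not meant.

How it is judged (in metres and radians):
At the end, for the whole second after the job is handed in: Brown bottle, green carton, pot and blue-capped bottle stand within 13 mm (along each mat axis) of their ring centres; purple carton on the green one, centres within 10 mm, sides within 17 degrees; all upright within 7 degrees, at rest and released (((x of iodine_bottle in the frame of layout_mat between -0.088 and -0.062 m and y of iodine_bottle in the frame of layout_mat between 0.097 and 0.123 m) or (x of iodine_bottle in the frame of layout_mat between -0.088 and -0.062 m and y of iodine_bottle in the frame of layout_mat between -0.123 and -0.097 m)) and horizontal distance between iodine_bottle and blood_meter below 0.16 m and ((x of green_carton in the frame of layout_mat between -0.088 and -0.062 m and y of green_carton in the frame of layout_mat between 0.097 and 0.123 m) or (x of green_carton in the frame of layout_mat between -0.088 and -0.062 m and y of green_carton in the frame of layout_mat between -0.123 and -0.097 m)) and horizontal distance between green_carton and timer below 0.16 m and x of gel_pot in the frame of layout_mat between -0.088 and -0.062 m and y of gel_pot in the frame of layout_mat between -0.013 and 0.013 m and x of bluecap_bottle in the frame of layout_mat between 0.032 and 0.058 m and y of bluecap_bottle in the frame of layout_mat between -0.013 and 0.013 m and horizontal distance between purple_carton and green_carton below 0.01 m and angle between the x axis of purple_carton and the x axis of green_carton, either way round below 0.3 rad and height (world z) of purple_carton between 0.07 and 0.08 m and angle between each of iodine_bottle, bluecap_bottle, gel_pot, green_carton, purple_carton's own z axis and vertical below 0.12 rad and linear speed of each of iodine_bottle, bluecap_bottle, gel_pot, green_carton, purple_carton below 0.02 m/s and height (world z) of each of iodine_bottle, bluecap_bottle, gel_pot, green_carton below 0.01 m); the robot touches nothing.
It fails at once if the blood meter is shifted more than 15 mm from where it stood (distance of blood_meter from where it was at the start of the episode above 0.015 m).
It fails at once if the timer is shifted more than 15 mm from where it stood (distance of timer from where it was at the start of the episode above 0.015 m).
It also fails if it takes over 128 s, if anything falls off the work surface, if the arm or the gripper's body presses on something with over 40 N, if the wrist force passes 120 N, or if a joint passes its speed limit or range.

ROBOT

A 6-joint arm with a two-finger parallel gripper is mounted at the origin on a cart in front of the work surface, level with it; the furniture and walls round the work are solid. World frame = base frame: x ahead of the robot, y to its left, z up, the work surface at z = 0. Lengths are in mm, angles in rad, forces in N, time in s.
With the tool pointing down it reaches from about 275 to 1000 mm from the base axis. Payload 8.4 kg.
Tool frame: the origin (TCP) lies midway between the tips of the shut fingers; the grasp point (between the pads) lies 19 mm behind it; z points along the fingers, y is the line along which they close (so a half turn about z gives the same grasp; the last joint's range is limited). The gripper opens to 85 mm and grips with 20 to 120 N. Pads are 22 mm wide; open, the fingers measure 114 mm over their backs; the gripper's body (76 mm by 85 mm) begins 54 mm behind the grasp point. The pads swing forward as they close: fully open they stand 13 mm farther back than shut.
Start: joints at [1.265, 0.353, 1.633, -0, 1.155, -0.002], TCP at [186.966, 596.382, 231.281] pointing down, gripper open.
Joint ranges: [-2.63, 2.63], [-0.92, 2.1], [0.06, 2.66], [-1.3, 4.44], [0, 2.69], [-3.02, 3.02]. Speed limits (rad/s): [2.22, 2.22, 2.79, 3.14, 3.14, 3.14].

INTERFACE

Orientations are given as a unit quaternion [x, y, z, w].
In Python, from workcell import robot gives the robot as it stands.
- The arm moves only by the shell command python3 -m inch 'ROWS' [OPENING] [FORCE]. ROWS is JSON, a list of rows, each a list of 6 numbers: the shift along the tool's x, y, z in m, then the turn, a rotation vector about the tool's x, y, z in rad. A call has 1 to 12 rows; each row shifts and turns the commanded pose from where the row before left it, along the tool's axes as they then stand; what a row does not reach is not made up. A row lasts 1/10 s, in which the tool goes at most 50 mm and 8.59 degrees, less where a joint would pass 70% of its speed; a pose out of reach is approached as far as the arm can. A call is refused whole if a number of a shift passes 0.05 or a number of a turn 0.15, either way. A call with a gripper value outside its range is refused whole. OPENING is the closure, from 0 (fully open) to 1 (shut), set as the call begins (- or left out, the last holds). The fingers move at their own pace and stop on an object; FORCE is the grip in N (left out, the last holds). Time passes only in rows, so rows that do not move let the fingers close. It gives the time, the measured TCP pose, the force, the opening and the grip force at its end, in the units of the state.
- robot.read_state(): the state, without advancing time (a new reading comes with each control period).
- robot.read_camera(name): name is "scene" or "top" or "wrist"; returns (picture, depth): 400x640x3 uint8, blue, green, red; 400x640 float32, mm along the optical axis (not along the pixel's ray), 0 where there is no reading.
- robot.camera_model(name): a dict with "K" (3x3 intrinsics, pixels), "distortion" ([k1, k2, p1, p2, k3] as OpenCV has them; the pictures are not rectified), "rvec" (rotation vector, rad) and "tvec" (3), from world to camera coordinates, as OpenCV has them; the wrist camera has in their place "T_tool_cam" (4x4, takes a point from camera to tool coordinates, whose origin is the TCP and whose axes are the flange's). Camera axes: x right, y down, z forward; pixel columns grow to the right and rows downward; lengths in mm; the calibration is good to about 2 mm. A picture is of the moment at which its call begins: read the wrist's pose just before it. camera_model takes no time and is no camera call.
- robot.job_done(): hands the job in; it is judged then, once.
The state is a dict: "t": time; "joint_pos": joint angles; "joint_velocities": joint speeds; "effort": joint torques, N m; "tool_pos": TCP position; "tool_rot": TCP orientation; "contact_force": force on the tool from outside, world axes, zero at the start; "torque": the same for the moment, N m; "gripper_width": finger opening in mm; "grip_force": force on a finger pad.
Only numpy, scipy, OpenCV 4.12 (cv2) and the standard library are available. Lean on these libraries where they do the work, as an engineer would, in place of code of your own. Each camera call takes 0.05 s, during which the arm holds its last target. There are 200 camera calls.

## Working session

There is one attempt and no reset: what is moved stays moved. The work goes in short steps, Python scripts to look and compute and a shell command to move; the robot and the scene stay as the last step left them, time stands still between calls to the robot, and variables do not carry over. Pictures are saved under pics/ and viewed, at most 14 in all, crops included, and the job is handed in when it is done.

```bash
mkdir -p pics; ls; cat > h.py <<'E'
import numpy as np, cv2
from workcell import robot
def world(name):
    im,d=robot.read_camera(name); m=robot.camera_model(name)
    K=np.array(m['K']);D=np.array(m['distortion'],float)
    h,w=d.shape;u,v=np.meshgrid(np.arange(w),np.arange(h))
    p=cv2.undistortPoints(np.stack([u,v],-1).reshape(-1,1,2).astype(float),K,D).reshape(h,w,2)
    P=np.dstack([p,np.ones((h,w))])*d[...,None]
    R=cv2.Rodrigues(np.array(m['rvec'],float))[0];t=np.array(m['tvec'],float).ravel()
    W=(P-t)@R; W[d==0]=np.nan
    return im,W
E
python3 - <<'E'
from h import *
for n in('top','scene'):
    im,W=world(n);cv2.imwrite(f'pics/{n}.png',im);np.save(f'{n}.npy',W)
print(robot.read_state())
E
```

```text
pics
{'t': 0.1, 'joint_pos': array([ 1.26459058e+00,  3.53600885e-01,  1.63406284e+00, -3.03977003e-05,
        1.15520417e+00, -2.40487289e-03]), 'joint_velocities': array([-6.56283608e-04, -3.68433833e-03, -2.04726155e-03, -9.77886760e-05,
        9.94363401e-05,  3.23407688e-03]), 'effort': array([ 1.05586267e-03, -6.06352830e+01, -3.42819679e+01, -2.24788919e-04,
        4.00229677e-03, -3.96817700e-05]), 'tool_pos': array([186.84997115, 595.9631873 , 230.62170346]), 'tool_rot': array([ 1.51310852e-01,  9.88486024e-01, -6.32177604e-04, -8.42616969e-05]), 'contact_force': array([ 0.31997463, -1.36807768,  0.0235325 ]), 'torque': array([-0.01229184, -0.01441115,  0.02716987]), 'grip_force': 0.0, 'gripper_width': 85.26634714198205}
```

View pics/top.png

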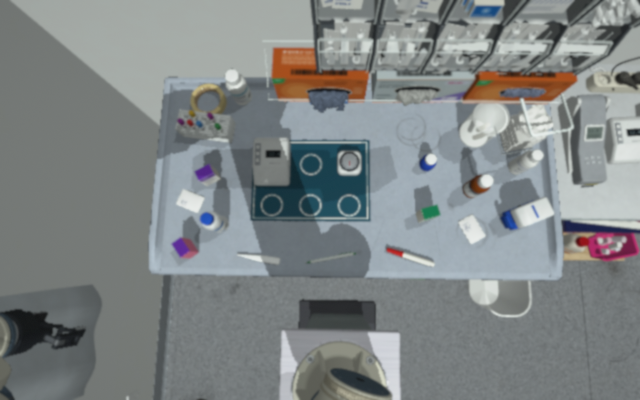

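View pics/scene.png

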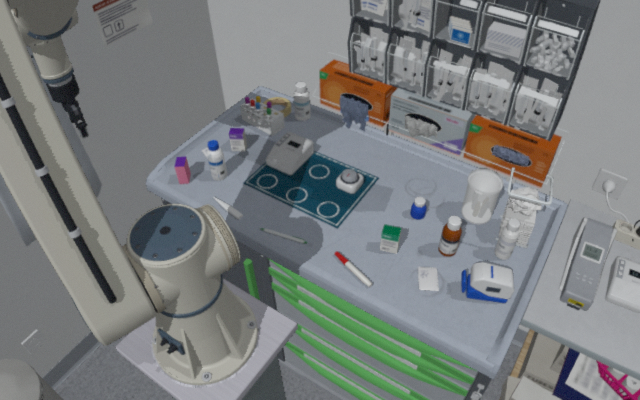

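```bash
python3 - <<'E'
from h import *
im=cv2.imread('pics/top.png');s=cv2.imread('pics/scene.png')
a=cv2.resize(im[140:265,165:245],None,fx=4.6,fy=4.6,interpolation=2);b=cv2.resize(im[140:265,405:500],None,fx=4.6,fy=4.6,interpolation=2)
cv2.imwrite('pics/c1.png',np.hstack([a,b]))
W=np.load('top.npy')
for n,u,v in [('rFL',271,205),('rFM',310,205),('rFR',349,205),('rBM',311,164),('meter',272,160),('timer',349,160),('pot',428,162),('brown',485,181),('green',431,212),('blue',207,218),('purple',205,173),('pink',182,246)]:
    print(n,np.round(W[v,u]))
def obj(n,u0,u1,v0,v1):
    w=W[v0:v1,u0:u1].reshape(-1,3);w=w[w[:,2]>15];zt=np.nanpercentile(w[:,2],97);t=w[w[:,2]>zt-9]
    r=cv2.minAreaRect(t[:,:2].astype(np.float32));print(n,'zmax',zt.round(),'n',len(t),'mean',t[:,:2].mean(0).round(1),'rect',np.round(r[0],1),np.round(r[1],1),round(r[2],1))
for a in [('pot',415,440,148,175),('brown',462,497,170,200),('green',418,442,202,222),('blue',196,225,208,234),('purple',192,220,163,186),('meter',248,295,133,190),('timer',334,364,144,178),('pink',170,200,234,262)]:obj(*a)
E
```

```text
rFL [490. 202.   2.]
rFM [490.  90.   6.]
rFR [492. -21.   2.]
rBM [611.  90.   3.]
meter [607. 195.  56.]
timer [611. -18.  48.]
pot [ 605. -234.   58.]
brown [ 539. -361.  122.]
green [ 465. -233.   74.]
blue [433. 340. 132.]
purple [564. 374.  72.]
pink [365. 421.  72.]
pot zmax 60.0 n 96 mean [ 614.8 -242.2] rect [ 615.2 -242.8] [27.3 28. ] 85.2
brown zmax 122.0 n 131 mean [ 541.5 -364.4] rect [ 541.8 -365.9] [29.6 32.9] 75.2
green zmax 75.0 n 208 mean [ 464.9 -231.6] rect [ 465.3 -232.1] [30.1 47.1] 15.4
blue zmax 134.0 n 130 mean [432.  343.5] rect [432.  343.5] [30.6 31.1] 64.2
purple zmax 75.0 n 198 mean [566.5 378.7] rect [567.  379.3] [31.8 46.5] 26.6
meter zmax 61.0 n 1038 mean [627.4 201.8] rect [625.4 201.6] [95.  96.3] 2.9
timer zmax 52.0 n 186 mean [610.1 -17.7] rect [610.5 -18.4] [41.9 41.8] 40.4
pink zmax 75.0 n 218 mean [361.6 423.8] rect [361.6 424.3] [46.3 32.2] 37.7
```

View pics/c1.png

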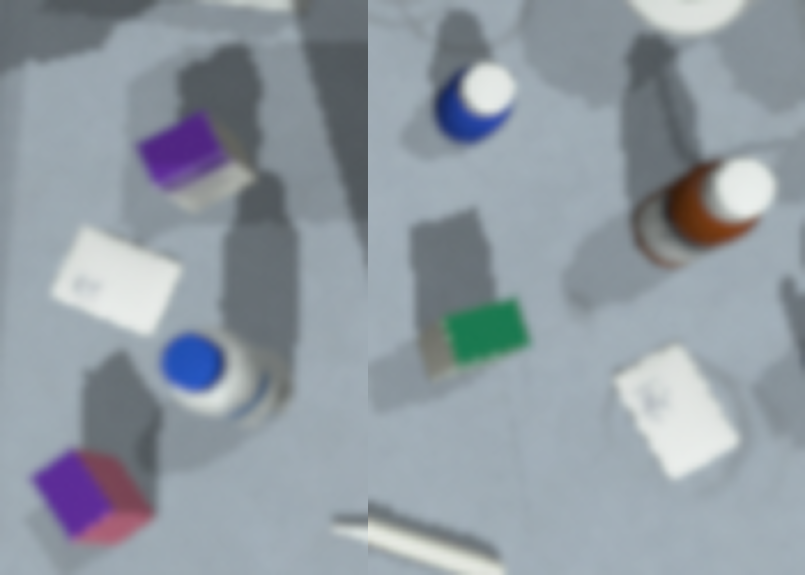

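```bash
python3 - <<'E'
from h import *
im=cv2.imread('pics/top.png');W=np.load('top.npy')
m=(im.min(2)>110).astype(np.uint8)
for n,u,v in [('FL',271,205),('FM',310,205),('FR',349,205),('BM',311,164)]:
    k=m[v-14:v+15,u-14:u+15];c=[]
    vs,us=np.nonzero(k);p=W[vs+v-14,us+u-14,:2];p=p[~np.isnan(p[:,0])]
    c0=W[v,u,:2];r=np.hypot(*(p-c0).T);p=p[(r>22)&(r<36)]
    print(n,len(p),np.round(cv2.minEnclosingCircle(p.astype(np.float32)),1) if 0 else (np.round(cv2.fitEllipse(p.astype(np.float32))[0],1),np.round(cv2.fitEllipse(p.astype(np.float32))[1],1)))
W=np.load('scene.npy')
for n,u,v in [('blue',214,147),('brown',455,221),('green',391,231),('purple',236,132),('pot',419,201)]:
    w=W[v-14:v+15,u-14:u+15].reshape(-1,3);zt=np.nanpercentile(w[:,2],98);t=w[w[:,2]>zt-5];r=cv2.minAreaRect(t[:,:2].astype(np.float32));print(n,zt.round(),len(t),np.round(r[0],1),np.round(r[1],1),round(r[2],1))
E
python3 -m inch '[[0,0,0,0,0,-0.1015],[0,0,0,0,0,-0.1015],[0,0,0,0,0,-0.1015],[-0.035,-0.036,0,0,0,0],[-0.035,-0.036,0,0,0,0],[-0.035,-0.036,0,0,0,0],[-0.035,-0.036,0,0,0,0],[-0.035,-0.036,0,0,0,0],[-0.035,-0.036,0,0,0,0],[-0.035,-0.036,0,0,0,0],[0,0,0,0,0,0],[0,0,0,0,0,0]]' 0 40
```

```text
t: 1.3
tool_pos: [431.6, 344.6, 231.0]
tool_rot: [0.001, 1.0, -0.0, -0.0]
contact_force: [-0.8, 0.4, 0.2]
gripper_width: 85.4
grip_force: 0.0Traceback (most recent call last):
  File "<stdin>", line 8, in <module>
cv2.error: OpenCV(4.12.0) /io/opencv/modules/imgproc/src/shapedescr.cpp:361: error: (-201:Incorrect size of input array) There should be at least 5 points to fit the ellipse in function 'fitEllipseNoDirect'
```

```bash
cat >> h.py <<'E'
from scipy.spatial.transform import Rotation
def wrist():
    s=robot.read_state();im,d=robot.read_camera('wrist');m=robot.camera_model('wrist')
    K=np.array(m['K']);D=np.array(m['distortion'],float);T=np.array(m['T_tool_cam'])
    h,w=d.shape;u,v=np.meshgrid(np.arange(w),np.arange(h))
    p=cv2.undistortPoints(np.stack([u,v],-1).reshape(-1,1,2).astype(float),K,D).reshape(h,w,2)
    P=np.dstack([p,np.ones((h,w))])*d[...,None]
    R=Rotation.from_quat(s['tool_rot']).as_matrix()
    W=(P@T[:3,:3].T+T[:3,3])@R.T+s['tool_pos'];W[d==0]=np.nan
    return im,W
def top(W,c,rad=45,dz=8,z0=30):
    q=W[(np.hypot(W[...,0]-c[0],W[...,1]-c[1])<rad)&(W[...,2]>z0)]
    zt=np.percentile(q[:,2],97);t=q[q[:,2]>zt-dz];r=cv2.minAreaRect(t[:,:2].astype(np.float32))
    print(c,'zt',zt.round(),len(t),np.round(r[0],1),np.round(r[1],1),round(r[2],1))
E
python3 - <<'E'
from h import *
im=cv2.imread('pics/top.png');W=np.load('top.npy')
ob={'blue':(432,343),'brown':(541,-365),'green':(465,-232),'purple':(567,379),'pot':(615,-242)}
S=np.load('scene.npy')
for n,c in ob.items(): print(n);top(S,c,35)
g=im.min(2).astype(int)
for n,u,v in [('FL',271,205),('FM',310,205),('FR',349,205),('BM',311,164)]:
    k=g[v-14:v+15,u-14:u+15];vs,us=np.nonzero(k>75);p=W[vs+v-14,us+u-14,:2];p=p[np.abs(np.hypot(*(p-W[v,u,:2]).T)-29)<8]
    print(n,k.max(),len(p), np.round(cv2.fitEllipse(p.astype(np.float32)),1) if 0 else [np.round(x,1) for x in cv2.fitEllipse(p.astype(np.float32))] if len(p)>5 else '')
im,W=wrist();cv2.imwrite('pics/w1.png',im);top(W,(432,343),40)
E
```

```text
blue
(432, 343) zt 134.0 71 [427.8 341.5] [31.1 30.8] 63.1
brown
(541, -365) zt 121.0 120 [ 539.5 -368. ] [32.4 34. ] 9.4
green
(465, -232) zt 76.0 175 [ 462.8 -233.3] [35.2 46.4] 16.3
purple
(567, 379) zt 75.0 106 [563.5 376.4] [39.  47.4] 25.9
pot
(615, -242) zt 62.0 77 [ 615.  -243.1] [30.4 30.4] 52.6
FL 104 123 [array([490.4, 200.6]), array([58.9, 60. ]), np.float64(95.8)]
FM 162 166 [array([490.6,  89.9]), array([58.5, 61.9]), np.float64(96.0)]
FR 160 228 [array([491.7, -19.5]), array([60. , 61.7]), np.float64(86.6)]
BM 134 164 [array([611.1,  91.7]), array([59.5, 60.5]), np.float64(70.2)]
(432, 343) zt 320.0 7131 [416.6 343.2] [11.8 74.9] 1.8
```

View pics/w1.png

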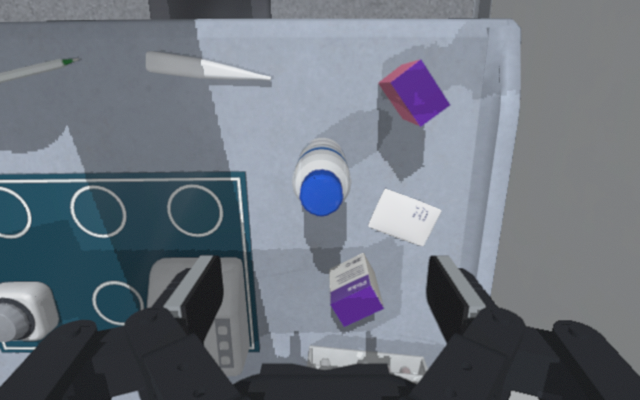

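The wrist view shows the blue cap at (321,193), the purple carton at (356,300), the pink one at (415,92) and rings at (195,211), (98,211) and (118,302).

```bash
python3 - <<'E'
from h import *
im,W=wrist()
V=W.copy();V[V[...,2]>150]=np.nan
top(V,(432,343),35);top(V,(567,379),40)
for u,v in [(195,211),(98,211),(118,302)]: 
    print(W[v,u].round(1))
    k=im.min(2)[v-35:v+35,u-35:u+35];vs,us=np.nonzero(k>120);p=W[vs+v-35,us+u-35,:2];p=p[np.abs(np.hypot(*(p-W[v,u,:2]).T)-28)<7]
    print(len(p),[np.round(x,1) for x in cv2.fitEllipse(p.astype(np.float32))])
E
```

```text
(432, 343) zt 133.0 1501 [432.3 342.3] [31.6 31.6] 85.2
(567, 379) zt 73.0 1385 [566.7 377.2] [31.8 46.4] 28.8
[489.8 200.3   3.5]
364 [array([490.2, 198.7]), array([59. , 59.2]), np.float64(14.0)]
[489.6  90.7   4. ]
469 [array([490.8,  88.9]), array([59., 60.]), np.float64(80.3)]
[610.1  90.6   1.5]
238 [array([611.2,  89.7]), array([59.2, 59.3]), np.float64(48.5)]
```

```bash
python3 -m inch '[[0,-0.002,0.04,0,0,0],[0,0,0.04,0,0,0],[0,0,0.04,0,0,0],[0,0,0.03,0,0,0],[0,0,0.013,0,0,0],[0,0,0,0,0,0],[0,0,0,0,0,0]]' 0 40
python3 -m inch '[[0,0,0,0,0,0],[0,0,0,0,0,0],[0,0,0,0,0,0],[0,0,0,0,0,0],[0,0,0,0,0,0],[0,0,0,0,0,0],[0,0,0,0,0,0],[0,0,0,0,0,0],[0,0,0,0,0,0],[0,0,0,0,0,0]]' 1 40
```

```text
t: 2.1
tool_pos: [431.3, 344.7, 69.3]
tool_rot: [-0.001, 1.0, 0.0, 0.0]
contact_force: [0.2, 0.1, -0.1]
gripper_width: 85.5
grip_force: 0.0
t: 3.1
tool_pos: [431.9, 344.0, 69.7]
tool_rot: [-0.0, 1.0, 0.001, 0.001]
contact_force: [0.2, -1.8, 6.8]
gripper_width: 48.5
grip_force: 40.0
```

```bash
python3 -m inch '[[0,0,-0.02,0,0,0],[0,0,-0.04,0,0,0],[0,0,-0.04,0,0,0],[-0.0298,-0.0423,0,0,0,0],[-0.0298,-0.0423,0,0,0,0],[-0.0298,-0.0423,0,0,0,0],[-0.0298,-0.0423,0,0,0,0],[-0.0298,-0.0423,0,0,0,0],[-0.0298,-0.0423,0,0,0,0],[0,0,0,0,0,0],[0,0,0,0,0,0],[0,0,0,0,0,0]]'
```

```text
t: 4.3
tool_pos: [603.3, 98.9, 168.3]
tool_rot: [-0.0, 1.0, 0.0, -0.0]
contact_force: [-0.1, 0.2, -2.5]
gripper_width: 48.2
grip_force: 42.2
```

```bash
python3 -m inch '[[-0.0075,-0.009,0,0,0,0],[0,0,0.03,0,0,0],[0,0,0.03,0,0,0],[0,0,0.02,0,0,0],[0,0,0.01,0,0,0],[0,0,0,0,0,0],[0,0,0,0,0,0],[0,0,0,0,0,0]]'
```

```text
t: 5.1
tool_pos: [612.6, 89.8, 79.7]
tool_rot: [-0.0, 1.0, 0.0, 0.001]
contact_force: [0.5, 0.3, -1.8]
gripper_width: 48.1
grip_force: 42.3
```

```bash
python3 -m inch '[[0.001,0,0.004,0,0,0],[0,0,0.0025,0,0,0],[0,0,0,0,0,0],[0,0,0,0,0,0]]'
python3 -m inch '[[0,0,0,0,0,0],[0,0,0,0,0,0],[0,0,0,0,0,0],[0,0,0,0,0,0],[0,0,0,0,0,0],[0,0,0,0,0,0],[0,0,-0.03,0,0,0],[0,0,-0.04,0,0,0],[0,0,-0.04,0,0,0],[0,0,-0.04,0,0,0],[0,0,0,0,0,0],[0,0,0,0,0,0]]' 0
```

```text
t: 5.5
tool_pos: [611.2, 89.5, 72.7]
tool_rot: [-0.0, 1.0, 0.0, 0.001]
contact_force: [0.0, -0.0, 6.1]
gripper_width: 48.0
grip_force: 42.6
t: 6.7
tool_pos: [611.0, 89.6, 222.8]
tool_rot: [-0.0, 1.0, 0.0, 0.001]
contact_force: [0.4, 0.2, -1.2]
gripper_width: 85.2
grip_force: 0.0
```

```bash
python3 -m inch '[[-0.0005,-0.0415,0,0,0,0],[-0.0005,-0.0415,0,0,0,0],[-0.0005,-0.0415,0,0,0,0],[-0.0005,-0.0415,0,0,0,0],[-0.0005,-0.0415,0,0,0,0],[-0.0005,-0.0415,0,0,0,0],[-0.0005,-0.0415,0,0,0,0],[-0.0005,-0.0415,0,0,0,0],[0,0,0,0,0,0],[0,0,0,0,0,0],[0,0,0,0,0,0]]'
python3 - <<'E'
from h import *
im,W=wrist();cv2.imwrite('pics/w2.png',im)
print(robot.read_state()['tool_pos'])
V=W.copy();V[V[...,2]>140]=np.nan
top(V,(615,-242),35);top(V,(541,-365),35);top(V,(465,-232),40)
E
```

```text
t: 7.8
tool_pos: [614.2, -241.4, 220.5]
tool_rot: [-0.0, 1.0, 0.001, -0.001]
contact_force: [0.4, -0.1, -0.9]
gripper_width: 85.4
grip_force: 0.0
[ 614.46082495 -241.14816471  220.86583617]
(615, -242) zt 59.0 878 [ 615.5 -243.7] [29.7 29.7] 22.9
(541, -365) zt 121.0 2057 [ 542.  -367.5] [32.6 33.5] 22.2
(465, -232) zt 73.0 439 [ 481.2 -234.3] [ 9.4 39.6] 2.0
```

View pics/w2.png

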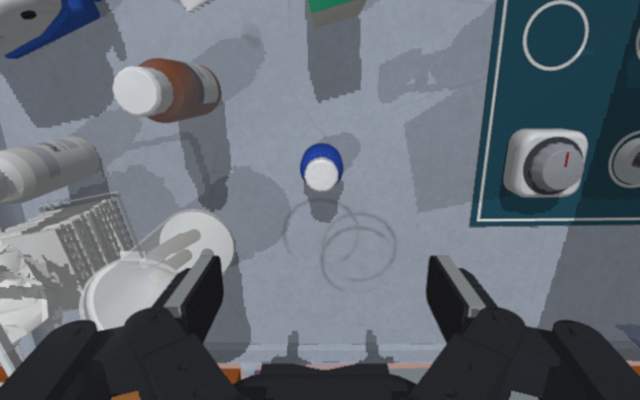

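```bash
python3 - <<'E'
from h import *
W=np.load('top.npy')
q=W[(W[...,0]>520)&(W[...,0]<740)&(W[...,1]<-265)&(W[...,1]>-400)&(W[...,2]>12)]
for a in range(-400,-265,15):
    s=q[(q[:,1]>=a)&(q[:,1]<a+15)]
    if len(s):print(a,len(s),s.min(0).round(),s.max(0).round())
E
```

```text
-400 765 [ 533. -400.   12.] [ 740. -385.  552.]
-385 852 [ 521. -385.   13.] [ 740. -370.  551.]
-370 798 [ 520. -370.   12.] [ 740. -355.  445.]
-355 1006 [ 520. -355.   12.] [ 740. -340.  475.]
-340 357 [ 689. -340.   16.] [ 740. -325.  476.]
-325 360 [ 724. -325.  151.] [ 740. -310.  476.]
-310 260 [ 723. -310.  150.] [ 740. -295.  475.]
-295 304 [ 723. -295.  166.] [ 740. -280.  546.]
-280 640 [ 722. -280.  166.] [ 740. -265.  548.]
```

```bash
python3 -m inch '[[-0.001,-0.002,0.04,0,0,0],[0,0,0.04,0,0,0],[0,0,0.04,0,0,0],[0,0,0,0,0,0]]' 0 40
```

```text
t: 8.25
tool_pos: [612.2, -241.6, 96.4]
tool_rot: [-0.001, 1.0, 0.002, -0.005]
contact_force: [-0.6, 0.2, 0.0]
gripper_width: 85.6
grip_force: 0.0
```

Clear all round; descend and grip.

```bash
python3 -m inch '[[0,-0.001,0.04,0,0,0],[0,0,0.03,0,0,0],[0,0,0.02,0,0,0],[0,0,0.004,0,0,0],[0,0,0,0,0,0],[0,0,0,0,0,0]]' 0 40
python3 -m inch '[[0,0,0,0,0,0],[0,0,0,0,0,0],[0,0,0,0,0,0],[0,0,0,0,0,0],[0,0,0,0,0,0],[0,0,0,0,0,0],[0,0,0,0,0,0],[0,0,0,0,0,0],[0,0,0,0,0,0],[0,0,0,0,0,0]]' 1 40
```

```text
t: 8.85
tool_pos: [617.2, -245.7, 9.9]
tool_rot: [-0.001, 1.0, -0.0, 0.001]
contact_force: [0.8, 0.5, -0.1]
gripper_width: 85.4
grip_force: 0.0
t: 9.85
tool_pos: [616.2, -245.6, 8.8]
tool_rot: [-0.0, 1.0, -0.0, 0.0]
contact_force: [-0.7, 1.5, 6.4]
gripper_width: 41.9
grip_force: 40.0
```

```bash
python3 -m inch '[[0,0,-0.025,0,0,0],[0,0,-0.04,0,0,0],[0,0,-0.04,0,0,0],[0.0157,0.0419,0,0,0,0],[0.0157,0.0419,0,0,0,0],[0.0157,0.0419,0,0,0,0],[0.0157,0.0419,0,0,0,0],[0.0157,0.0419,0,0,0,0],[0.0157,0.0419,0,0,0,0],[0.0157,0.0419,0,0,0,0],[0.0157,0.0419,0,0,0,0],[0,0,0,0,0,0]]'
python3 -m inch '[[0,0,0,0,0,0],[0,0,0,0,0,0]]'
```

```text
t: 11.05
tool_pos: [487.8, 93.3, 112.8]
tool_rot: [-0.002, 1.0, 0.0, -0.001]
contact_force: [-0.3, -0.5, -0.9]
gripper_width: 41.7
grip_force: 41.0
t: 11.25
tool_pos: [490.4, 89.0, 112.9]
tool_rot: [-0.0, 1.0, -0.0, 0.0]
contact_force: [0.1, -0.6, -1.1]
gripper_width: 41.8
grip_force: 41.0
```

```bash
python3 -m inch '[[0,0,0.04,0,0,0],[0,0,0.03,0,0,0],[0,0,0.018,0,0,0],[0,0,0.006,0,0,0],[0,0,0,0,0,0],[0,0,0.003,0,0,0],[0,0,0.003,0,0,0],[0,0,0,0,0,0],[0,0,0,0,0,0],[0,0,0,0,0,0]]'
python3 -m inch '[[0,0,0,0,0,0],[0,0,0,0,0,0],[0,0,0,0,0,0],[0,0,0,0,0,0],[0,0,0,0,0,0],[0,0,0,0,0,0],[0,0,-0.03,0,0,0],[0,0,-0.04,0,0,0],[0,0,-0.04,0,0,0],[0,0,-0.04,0,0,0],[0,0,-0.04,0,0,0],[0,0,0,0,0,0]]' 0
```

```text
t: 12.25
tool_pos: [490.2, 89.7, 13.1]
tool_rot: [-0.0, 1.0, 0.0, 0.0]
contact_force: [0.6, -0.2, -0.5]
gripper_width: 41.7
grip_force: 41.0
t: 13.45
tool_pos: [493.1, 90.2, 208.0]
tool_rot: [-0.0, 1.0, 0.001, 0.004]
contact_force: [-0.1, -0.5, -0.8]
gripper_width: 85.4
grip_force: 0.0
```

```bash
python3 -m inch '[[-0.0051,-0.0456,0,0,0,0],[-0.0051,-0.0456,0,0,0,0],[-0.0051,-0.0456,0,0,0,0],[-0.0051,-0.0456,0,0,0,0],[-0.0051,-0.0456,0,0,0,0],[-0.0051,-0.0456,0,0,0,0],[-0.0051,-0.0456,0,0,0,0],[-0.0051,-0.0456,0,0,0,0],[-0.0051,-0.0456,0,0,0,0],[-0.0051,-0.0456,0,0,0,0],[0,0,0,0,0,0],[0,0,0,0,0,0]]'
python3 - <<'E'
from h import *
im,W=wrist();cv2.imwrite('pics/w3.png',im)
print(robot.read_state()['tool_pos'])
V=W.copy();V[V[...,2]>140]=np.nan
top(V,(541,-366),35)
E
```

```text
t: 14.65
tool_pos: [540.5, -367.0, 201.3]
tool_rot: [0.001, 1.0, 0.001, -0.001]
contact_force: [-0.2, 0.4, -0.2]
gripper_width: 85.6
grip_force: 0.0
[ 540.62517703 -365.95918214  201.53859198]
(541, -366) zt 121.0 1818 [ 542.  -367.9] [33.  32.8] 85.5
```

View pics/w3.png

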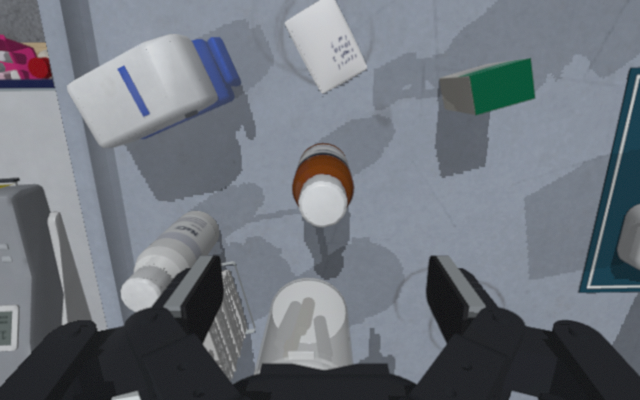

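The brown bottle's cap is at (323,200); the saline bottle at (150,285) and the jug at (310,310) are neighbours, so I check clearance.

```bash
python3 - <<'E'
from h import *
for W in (np.load('top.npy'),np.load('scene.npy')):
    for x0,x1,y0,y1,z in [(522,562,-432,-398,15),(522,562,-335,-300,15),(495,592,-415,-320,124),(585,660,-450,-300,40)]:
        q=W[(W[...,0]>x0)&(W[...,0]<x1)&(W[...,1]>y0)&(W[...,1]<y1)&(W[...,2]>z)]
        print(len(q), q.min(0).round() if len(q) else '',q.max(0).round() if len(q) else '')
E
```

```text
0  
0  
1 [ 554. -356.  124.] [ 554. -356.  124.]
12 [ 656. -393.  124.] [ 660. -373.  129.]
0  
0  
2 [ 534. -373.  124.] [ 548. -365.  124.]
17 [ 654. -401.  126.] [ 660. -373.  136.]
```

```bash
python3 -m inch '[[-0.001,-0.001,0.04,0,0,0],[0,0,0.04,0,0,0],[0,0,0.04,0,0,0],[0,0,0.018,0,0,0],[0,0,0.007,0,0,0],[0,0,0,0,0,0],[0,0,0,0,0,0]]' 0 40
python3 -m inch '[[0,0,0,0,0,0],[0,0,0,0,0,0],[0,0,0,0,0,0],[0,0,0,0,0,0],[0,0,0,0,0,0],[0,0,0,0,0,0],[0,0,0,0,0,0],[0,0,0,0,0,0],[0,0,0,0,0,0],[0,0,0,0,0,0]]' 1 40
```

```text
t: 15.4
tool_pos: [543.1, -367.2, 59.0]
tool_rot: [-0.001, 1.0, -0.0, 0.001]
contact_force: [0.2, 0.2, -0.2]
gripper_width: 85.4
grip_force: 0.0
t: 16.4
tool_pos: [542.8, -367.8, 59.0]
tool_rot: [-0.0, 1.0, -0.0, 0.001]
contact_force: [-1.1, 0.2, 6.4]
gripper_width: 47.9
grip_force: 40.6
```

```bash
python3 -m inch '[[0,0,-0.025,0,0,0],[0,0,-0.04,0,0,0],[0,0,-0.045,0,0,0],[0.004,0.0436,0,0,0,0],[0.004,0.0436,0,0,0,0],[0.004,0.0436,0,0,0,0],[0.004,0.0436,0,0,0,0],[0.004,0.0436,0,0,0,0],[0.004,0.0436,0,0,0,0],[0.004,0.0436,0,0,0,0],[0.004,0.0436,0,0,0,0]]'
python3 -m inch '[[0.004,0.0436,0,0,0,0],[0.004,0.0436,0,0,0,0],[0.004,0.0436,0,0,0,0],[0.004,0.0436,0,0,0,0],[0.004,0.0436,0,0,0,0],[0,0,0,0,0,0],[0,0,0,0,0,0],[0,0,0,0,0,0]]'
```

```text
t: 17.5
tool_pos: [509.6, -17.0, 168.1]
tool_rot: [-0.0, 1.0, 0.0, 0.0]
contact_force: [1.2, -0.4, -1.5]
gripper_width: 48.1
grip_force: 42.6
t: 18.3
tool_pos: [489.7, 198.6, 167.7]
tool_rot: [-0.0, 1.0, -0.0, -0.0]
contact_force: [0.0, -1.4, -2.4]
gripper_width: 47.7
grip_force: 42.6
```

```bash
python3 -m inch '[[-0.001,0.001,0.04,0,0,0],[0,0,0.035,0,0,0],[0,0,0.018,0,0,0],[0,0,0.006,0,0,0],[0,0,0,0,0,0],[0,0,0.003,0,0,0],[0,0,0.003,0,0,0],[0,0,0,0,0,0],[0,0,0,0,0,0],[0,0,0,0,0,0]]'
python3 -m inch '[[0,0,0,0,0,0],[0,0,0,0,0,0],[0,0,0,0,0,0],[0,0,0,0,0,0],[0,0,0,0,0,0],[0,0,0,0,0,0],[0,0,-0.03,0,0,0],[0,0,-0.04,0,0,0],[0,0,-0.04,0,0,0],[0,0,-0.035,0,0,0],[0,0,0,0,0,0],[0,0,0,0,0,0]]' 0
```

```text
t: 19.3
tool_pos: [491.1, 200.5, 63.1]
tool_rot: [-0.0, 1.0, 0.0, 0.0]
contact_force: [1.1, -0.0, -2.3]
gripper_width: 48.0
grip_force: 42.6
t: 20.5
tool_pos: [491.2, 200.5, 208.4]
tool_rot: [-0.0, 1.0, 0.0, 0.001]
contact_force: [-0.5, -0.1, -0.4]
gripper_width: 85.4
grip_force: 0.0
```

```bash
python3 -m inch '[[0.0026,-0.0432,0,0,0,0],[0.0026,-0.0432,0,0,0,0],[0.0026,-0.0432,0,0,0,0],[0.0026,-0.0432,0,0,0,0],[0.0026,-0.0432,0,0,0,0],[0.0026,-0.0432,0,0,0,0],[0.0026,-0.0432,0,0,0,0],[0.0026,-0.0432,0,0,0,0],[0.0026,-0.0432,0,0,0,0],[0.0026,-0.0432,0,0,0,0],[0,0,0,0,0,0],[0,0,0,0,0,0]]'
python3 - <<'E'
from h import *
im,W=wrist();cv2.imwrite('pics/w4.png',im)
print(robot.read_state()['tool_pos'])
V=W.copy();V[V[...,2]>140]=np.nan
top(V,(465,-232),40,5)
E
```

```text
t: 21.7
tool_pos: [464.0, -231.9, 206.1]
tool_rot: [0.001, 1.0, 0.001, -0.001]
contact_force: [-0.7, -0.2, 0.2]
gripper_width: 85.3
grip_force: 0.0
[ 464.23354557 -231.0949602   206.3005165 ]
(465, -232) zt 73.0 2025 [ 465.5 -233.6] [30.6 45.9] 16.3
```

View pics/w4.png

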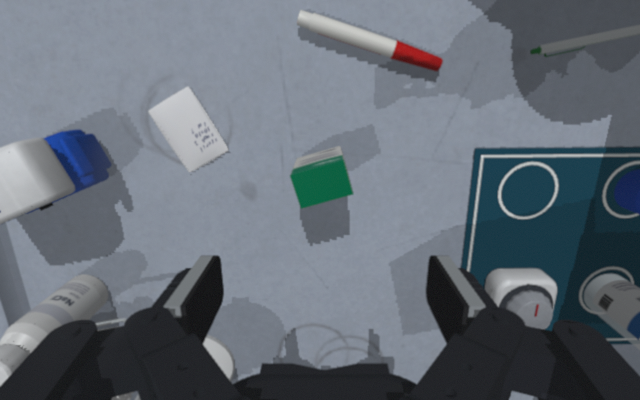

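```bash
python3 -m inch '[[-0.001,-0.001,0,0,0,-0.14],[0,0,0.02,0,0,-0.14],[0,0,0.04,0,0,0],[0,0,0.04,0,0,0],[0,0,0.04,0,0,0],[0,0,0.03,0,0,0],[0,0,0.01,0,0,0],[0,0,0.002,0,0,0],[0,0,0,0,0,0],[0,0,0,0,0,0]]' 0 30
python3 -m inch '[[0,0,0,0,0,0],[0,0,0,0,0,0],[0,0,0,0,0,0],[0,0,0,0,0,0],[0,0,0,0,0,0],[0,0,0,0,0,0],[0,0,0,0,0,0],[0,0,0,0,0,0],[0,0,0,0,0,0],[0,0,0,0,0,0]]' 1 30
```

```text
t: 22.75
tool_pos: [467.3, -232.9, 27.2]
tool_rot: [-0.14, 0.99, -0.001, 0.001]
contact_force: [0.2, 0.1, -0.5]
gripper_width: 85.4
grip_force: 0.0
t: 23.75
tool_pos: [466.6, -232.9, 26.5]
tool_rot: [-0.14, 0.99, -0.0, 0.0]
contact_force: [-0.8, 0.5, 8.6]
gripper_width: 46.5
grip_force: 30.8
```

```bash
python3 -m inch '[[0,0,-0.02,0,0,0],[0,0,-0.04,0,0,0],[0,0,-0.04,0,0,0.14],[0,0,0,0,0,0.14],[-0.005,0.0425,0,0,0,0],[-0.005,0.0425,0,0,0,0],[-0.005,0.0425,0,0,0,0],[-0.005,0.0425,0,0,0,0],[-0.005,0.0425,0,0,0,0],[0,0,0,0,0,0],[0,0,0,0,0,0],[0,0,0,0,0,0]]'
```

```text
t: 24.95
tool_pos: [490.9, -20.7, 125.8]
tool_rot: [-0.0, 1.0, -0.0, -0.0]
contact_force: [-0.0, 0.1, -0.1]
gripper_width: 46.5
grip_force: 31.5
```

```bash
python3 -m inch '[[-0.0005,0,0.04,0,0,0],[0,0,0.035,0,0,0],[0,0,0.012,0,0,0],[0,0,0.004,0,0,0],[0,0,0,0,0,0],[0,0,0.002,0,0,0],[0,0,0.003,0,0,0],[0,0,0,0,0,0],[0,0,0,0,0,0],[0,0,0,0,0,0]]'
python3 -m inch '[[0,0,0,0,0,0],[0,0,0,0,0,0],[0,0,0,0,0,0],[0,0,0,0,0,0],[0,0,0,0,0,0],[0,0,0,0,0,0],[0,0,-0.03,0,0,0],[0,0,-0.04,0,0,0],[0,0,-0.04,0,0,0],[0,0,-0.04,0,0,0],[0,0,-0.03,0,0,0],[0,0,0,0,0,0]]' 0
```

```text
t: 25.95
tool_pos: [491.7, -20.1, 30.1]
tool_rot: [-0.0, 1.0, -0.0, 0.0]
contact_force: [-0.3, 0.1, -0.2]
gripper_width: 46.3
grip_force: 31.5
t: 27.15
tool_pos: [494.1, -20.2, 214.0]
tool_rot: [-0.0, 1.0, -0.0, 0.004]
contact_force: [0.3, -0.5, 0.6]
gripper_width: 85.4
grip_force: 0.0
```

```bash
python3 -m inch '[[0,0,0,0,0,0]]'
python3 - <<'E'
from h import *
im,W=wrist();cv2.imwrite('pics/w5.png',im)
print(robot.read_state()['tool_pos'])
V=W.copy();V[V[...,2]>140]=np.nan
top(V,(491,-20),40,5)
E
```

```text
t: 27.25
tool_pos: [491.7, -20.1, 210.2]
tool_rot: [-0.0, 1.0, -0.0, 0.001]
contact_force: [0.0, -0.4, -0.6]
gripper_width: 85.3
grip_force: 0.0
[491.01346265 -20.07758141 209.16717543]
(491, -20) zt 76.0 2039 [490.3 -19.9] [30.5 45.7] 0.1
```

View pics/w5.png

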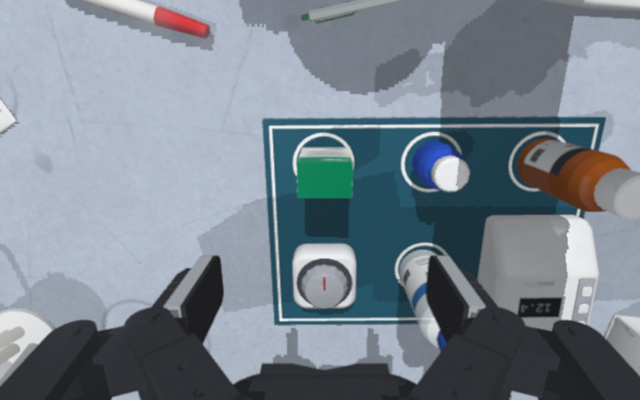

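```bash
python3 -m inch '[[-0.0076,0.0397,0,0,0,0],[-0.0076,0.0397,0,0,0,0],[-0.0076,0.0397,0,0,0,0],[-0.0076,0.0397,0,0,0,0],[-0.0076,0.0397,0,0,0,0],[-0.0076,0.0397,0,0,0,0],[-0.0076,0.0397,0,0,0,0],[-0.0076,0.0397,0,0,0,0],[-0.0076,0.0397,0,0,0,0],[-0.0076,0.0397,0,0,0,0],[0,0,0,0,0,0],[0,0,0,0,0,0]]'
python3 - <<'E'
from h import *
im,W=wrist();cv2.imwrite('pics/w6.png',im)
print(robot.read_state()['tool_pos'])
V=W.copy();V[V[...,2]>140]=np.nan
top(V,(567,378),40,5)
for W in (np.load('top.npy'),):
    q=W[(np.hypot(W[...,0]-567,W[...,1]-378)<85)&(W[...,2]>10)];q=q[np.hypot(q[:,0]-567,q[:,1]-378)>42];print(len(q),q[::max(1,len(q)//12)].round())
E
```

```text
t: 28.5
tool_pos: [566.2, 377.0, 207.2]
tool_rot: [-0.001, 1.0, -0.001, -0.002]
contact_force: [0.5, -0.1, -0.1]
gripper_width: 85.0
grip_force: 0.0
[566.28021026 376.11980025 207.67680328]
(567, 378) zt 73.0 2025 [566.8 377.2] [30.5 46. ] 28.3
0 []
```

View pics/w6.png

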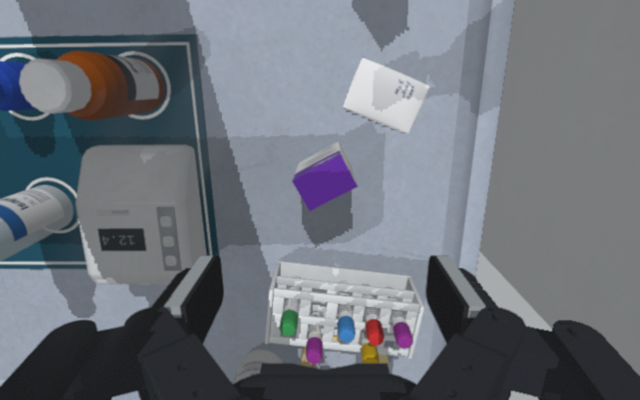

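```bash
python3 -m inch '[[-0.0005,0.0005,0,0,0,-0.13],[0,0,0.01,0,0,-0.13],[0,0,0.02,0,0,-0.13],[0,0,0.03,0,0,-0.095],[0,0,0.04,0,0,0],[0,0,0.04,0,0,0],[0,0,0.03,0,0,0],[0,0,0.008,0,0,0],[0,0,0.002,0,0,0],[0,0,0,0,0,0],[0,0,0,0,0,0]]' 0 30
python3 -m inch '[[0,0,0,0,0,0],[0,0,0,0,0,0],[0,0,0,0,0,0],[0,0,0,0,0,0],[0,0,0,0,0,0],[0,0,0,0,0,0],[0,0,0,0,0,0],[0,0,0,0,0,0],[0,0,0,0,0,0],[0,0,0,0,0,0]]' 1 30
```

```text
t: 29.65
tool_pos: [568.9, 377.9, 31.8]
tool_rot: [-0.24, 0.971, 0.0, 0.001]
contact_force: [-0.0, 1.2, 0.8]
gripper_width: 85.4
grip_force: 0.0
t: 30.65
tool_pos: [568.2, 377.8, 30.6]
tool_rot: [-0.24, 0.971, 0.0, 0.0]
contact_force: [-1.0, -1.2, 5.5]
gripper_width: 46.3
grip_force: 31.6
```

```bash
python3 -m inch '[[0,0,-0.02,0,0,0],[0,0,-0.04,0,0,0],[0,0,-0.04,0,0,0],[0,0,-0.04,0,0,0],[0,0,-0.025,0,0,0.13],[0,0,0,0,0,0.13],[0,0,0,0,0,0.13],[0,0,0,0,0,0.095],[0,0,0,0,0,0],[0,0,0,0,0,0]]'
python3 -m inch '[[0.0076,-0.0398,0,0,0,0],[0.0076,-0.0398,0,0,0,0],[0.0076,-0.0398,0,0,0,0],[0.0076,-0.0398,0,0,0,0],[0.0076,-0.0398,0,0,0,0],[0.0076,-0.0398,0,0,0,0],[0.0076,-0.0398,0,0,0,0],[0.0076,-0.0398,0,0,0,0],[0.0076,-0.0398,0,0,0,0],[0.0076,-0.0398,0,0,0,0],[0,0,0,0,0,0],[0,0,0,0,0,0]]'
python3 -m inch '[[0,0,0,0,0,0],[0,0,0,0,0,0]]'
```

```text
t: 31.65
tool_pos: [567.6, 377.4, 194.6]
tool_rot: [-0.002, 1.0, -0.0, -0.0]
contact_force: [0.7, -0.3, -0.9]
gripper_width: 46.4
grip_force: 31.1
t: 32.85
tool_pos: [492.0, -21.2, 194.9]
tool_rot: [-0.0, 1.0, 0.0, 0.0]
contact_force: [-0.2, 1.1, -1.5]
gripper_width: 46.6
grip_force: 31.4
t: 33.05
tool_pos: [492.3, -19.6, 194.8]
tool_rot: [-0.001, 1.0, 0.0, 0.0]
contact_force: [-0.2, 0.4, -0.9]
gripper_width: 46.5
grip_force: 31.4
```

```bash
python3 -m inch '[[0,0,0.035,0,0,0],[0,0,0.03,0,0,0],[0,0,0.015,0,0,0],[0,0,0.005,0,0,0],[0,0,0,0,0,0],[0,0,0.002,0,0,0],[0,0,0,0,0,0],[0,0,0,0,0,0],[0,0,0,0,0,0]]'
```

```text
t: 33.95
tool_pos: [492.4, -20.6, 108.3]
tool_rot: [-0.0, 1.0, -0.0, 0.001]
contact_force: [-0.8, -0.4, -0.5]
gripper_width: 46.3
grip_force: 31.4
```

```bash
python3 -m inch '[[0.0005,0.0003,0.001,0,0,0],[0,0,0.001,0,0,0],[0,0,0.0005,0,0,0],[0,0,0,0,0,0],[0,0,0,0,0,0]]'
python3 -m inch '[[0,0,0,0,0,0],[0,0,0,0,0,0],[0,0,0,0,0,0],[0,0,0,0,0,0],[0,0,0,0,0,0],[0,0,0,0,0,0],[0,0,-0.01,0,0,0],[0,0,-0.03,0,0,0],[0,0,-0.04,0,0,0],[0,0,-0.04,0,0,0],[0,0,0,0,0,0],[0,0,0,0,0,0]]' 0
python3 -m inch '[[0.04,0,-0.01,0,0,0],[0.04,-0.04,-0.01,0,0,0],[0.04,-0.04,0,0,0,0],[0,-0.04,0,0,0,0],[0,-0.04,0,0,0,0],[0,-0.04,0,0,0,0],[0,-0.04,0,0,0,0],[0,0,0,0,0,0],[0,0,0,0,0,0],[0,0,0,0,0,0]]'
python3 - <<'E'
from h import *
im,W=world('top')
a=cv2.resize(im[125:230,240:380],None,fx=4,fy=4,interpolation=2)
for n,c,z in [('stack',(491,-20),120),('brown',(491,200),90),('pot',(491,90),40),('blue',(611,90),90),('timer',(611,-20),30)]:
    print(n);V=W.copy();V[V[...,2]>160]=np.nan;top(V,c,38,6,z)
s,_=world('scene');b=cv2.resize(s[120:230,230:390],None,fx=3.5,fy=3.5,interpolation=2)
a=cv2.resize(a,(400,300));b=cv2.resize(b,(400,300));cv2.imwrite('pics/f.png',np.hstack([a,b]))
E
```

```text
t: 34.45
tool_pos: [491.7, -20.3, 105.5]
tool_rot: [-0.0, 1.0, 0.0, 0.0]
contact_force: [-2.0, 0.4, 5.5]
gripper_width: 46.5
grip_force: 31.9
t: 35.65
tool_pos: [492.1, -20.3, 226.6]
tool_rot: [-0.0, 1.0, -0.0, 0.001]
contact_force: [1.3, 1.1, -0.8]
gripper_width: 85.2
grip_force: 0.0
t: 36.65
tool_pos: [380.9, -249.4, 243.0]
tool_rot: [-0.0, 1.0, 0.001, -0.001]
contact_force: [0.0, -0.5, -0.0]
gripper_width: 85.5
grip_force: 0.0
stack
(491, -20) zt 150.0 209 [489.2 -18.3] [28.4 42.2] 0.9
brown
(491, 200) zt 125.0 130 [490.4 202. ] [31.2 31. ] 42.6
pot
(491, 90) zt 65.0 87 [489.6  92.3] [29.5 25.5] 19.5
blue
(611, 90) zt 137.0 115 [610.7  89.2] [29.5 28.4] 1.1
timer
(611, -20) zt 52.0 149 [610.9 -18.3] [39.6 39.1] 30.2
```

View pics/f.png

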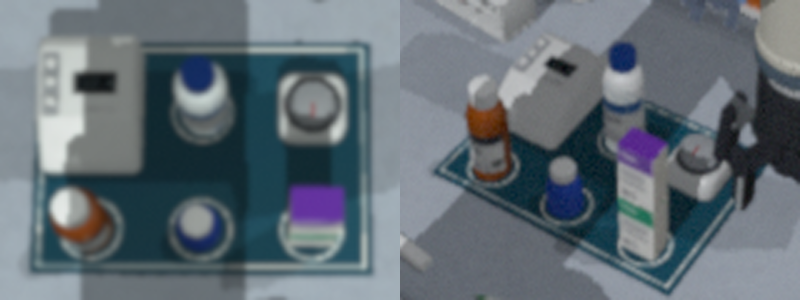

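The final views show everything in place: brown at (85,215), the pot at (198,228), the stack at (317,205) and blue-cap at (200,85), all upright on their rings. The devices haven't moved.

```bash
python3 -c "
from workcell import robot
print(robot.job_done())"
```

```text
the job is handed in; nothing more can be done
None
```

The layout was handed in at about 37 s of the 128 s allowed: both bottles, the pot and the green carton measured within a few mm of their ring centres, with the purple carton square on the green one. Everything is upright and released, and the meter and timer look unmoved; the hand-in returned no verdict.

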